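# Level scoop of press-pack diodes

## Robot

A 6-joint arm with a two-finger parallel gripper is mounted at the origin on a cart in front of the work surface, level with it; the furniture and walls round the work are solid. World frame = base frame: x ahead of the robot, y to its left, z up, the work surface at z = 0. Lengths are in m, angles in rad, forces in N, time in s.
With the tool pointing down it reaches from about 0.35 to 0.8 m from the base axis. Payload 7.3 kg.
Tool frame: the origin (TCP) lies at the very end of the fingers, on their centre line; the grasp point (between the pads) lies 19 mm behind it; z points along the fingers, y is the line along which they close (so a half turn about z gives the same grasp; the last joint's range is limited). The gripper opens to 85 mm and grips with 20 to 120 N. Pads are 22 mm wide; open, the fingers measure 114 mm over their backs; the gripper's body (76 mm by 85 mm) begins 54 mm behind the grasp point. The pads swing forward as they close: fully open they stand 13 mm farther back than shut.
Start: joints at [1.113, 0.342, 1.524, -0, 1.275, -0.146], TCP at [0.161, 0.5, 0.231] pointing down, gripper open.
Joint ranges: [-2.53, 2.53], [-0.77, 2.02], [0.04, 2.7], [-1, 4.14], [0.28, 2.66], [-3.11, 3.11]. Speed limits (rad/s): [2.57, 2.57, 3.14, 3.14, 3.14, 3.14].

## Interface

Orientations are given as a unit quaternion [x, y, z, w].
In Python, from bench import sense, optics, finish_job gives the robot as it stands.
- The arm moves only by the tool send_rows, never from a script. Its argument "deltas" is a list of rows, each a list of 5 numbers: the shift along the tool's x, y, z in m, then the turn about the tool's z in rad, then the opening, from -1 (shut) to 1 (fully open). In form: [[dx, dy, dz, turn, grip], ...]. A call has 1 to 8 rows; each row shifts and turns the commanded pose from where the row before left it, along the tool's axes as they then stand; what a row does not reach is not made up. A row lasts 1/8 s, in which the tool goes at most 62.5 mm and 10.7 degrees, less where a joint would pass 70% of its speed; a pose out of reach is approached as far as the arm can. A call with a gripper value outside its range is refused whole. The fingers move at their own pace and stop on an object; "force" is the grip in N (left out, the last holds). Time passes only in rows, so rows that do not move let the fingers close. It gives the time, the measured TCP pose, the force, the opening and the grip force at its end, in the units of the state.
- sense(): the state, without advancing time (a new reading comes with each control period).
- optics.get_image(name): name is "scene" or "top"; returns the picture (400x640x3 uint8, red, green, blue); there is no depth.
- optics.camera_info(name): a dict with "K" (3x3 intrinsics, pixels), "R" (3x3) and "t" (3): a world point X has camera coordinates R X + t. Camera axes: x right, y down, z forward; pixel columns grow to the right and rows downward; lengths in m; the calibration is good to about 2 mm. A picture is of the moment at which its call begins. camera_info takes no time and is no camera call.
- finish_job(): hands the job in; it is judged then, once.
The state is a dict: "time": time; "joints": joint angles; "joint_vel": joint speeds; "effort": joint torques, N m; "tool_pos": TCP position; "orientation": TCP orientation; "ft_force": force on the tool from outside, world axes, zero at the start; "torque": the same for the moment, N m; "grip_width": opening from 0.0 (shut) to 1.0 (fully open); "gripper_force": force on a finger pad.
Only numpy, scipy, OpenCV 4.12 (cv2) and the standard library are available. Lean on these libraries where they do the work, as an engineer would, in place of code of your own. Each camera call takes 0.05 s, during which the arm holds its last target. There are 200 camera calls.

## Task

Use the scoop to take a level load of diode pucks from the bin: slide it flat along the bench under the strike bar until it has gone right under the heap, with all three pucks riding on it, then draw it straight back out, so that the bar strikes the upper puck off. Leave the scoop standing flat on the bench clear in front of the bin with the two lower pucks lying level in its pan and the third one left inside the bin; do not touch the pucks with the fingers.

Things in the scene. Friction and masses are not known exactly. Their poses are not given: they have to be found in the camera images.
- scoop: loose aluminium scoop, 250 g. Origin on the bench under its upright black grip post (14 mm along x, 30 along y, top z=88: grip across x); x points to the open front. Shank 26 wide, 5 high. Pan 110 wide outside, 104 inside; back wall x=71..74 mm, side walls to x=118, all 18 high; floor 2.5 thick; ramped front lip 4 high, thin edge at x=136. It holds two pucks side by side.
- bin: grey 3-sided bin, no floor, fixed to the bench. Origin on the bench below the steel strike bar (x=-3..3 mm, z=25.5..38); x points in. Inner width 126, sides 39 high, flared wings from x=-39; back rail inner face x=65, z=5.5..45, the scoop's lip passes below it. Heap stands at the rail. Scoop is right under it when its x lies along the bin's and its origin is at about x=-59, y=0.
- disc_a: press-pack diode: white ceramic puck with a copper band and metal top face, 44 mm diameter, 18 high, 60 g, slippery. Underside bevels from 28 mm diameter to 44 at 5 mm height, so a lip wedges under it. Origin: centre of underside, z up. Lower puck toward the bin's +y, on the bench.
- disc_b: press-pack diode: white ceramic puck with a copper band and metal top face, 44 mm diameter, 18 high, 60 g, slippery. Underside bevels from 28 mm diameter to 44 at 5 mm height, so a lip wedges under it. Origin: centre of underside, z up. Lower puck toward the bin's -y, on the bench.
- disc_c: press-pack diode: white ceramic puck with a copper band and metal top face, 44 mm diameter, 18 high, 60 g, slippery. Underside bevels from 28 mm diameter to 44 at 5 mm height, so a lip wedges under it. Origin: centre of underside, z up. The upper puck, lying across both lower ones (z=18 mm).

How it is judged:
By the outcome, as a careful person would: the job done as asked, in the order asked, and still so for the second after the job is handed in, with the robot touching nothing.
It also fails if it takes over 48 s, if anything falls off the work surface, if the arm or the gripper's body presses on something with over 40 N, if the wrist force passes 120 N, or if a joint passes its speed limit or range.

## Working session

There is one attempt and no reset: what is moved stays moved. The work goes in short steps, Python scripts to look and compute and a tool call to move; the robot and the scene stay as the last step left them, time stands still between calls to the robot, and variables do not carry over. Pictures are saved under pics/ and viewed, at most 10 in all, crops included, and the job is handed in when it is done.

Besides the shell and the picture viewer there is one more tool, called after "Call:" by a JSON object that holds its "fn" and its "kwargs". send_rows: Moves the arm, as the interface text tells. Its arguments: {"type":"object","properties":{"deltas":{"type":"array"},"force":{"type":"number"}},"required":["deltas"]}

```bash
mkdir -p pics; python3 - <<'E'
from bench import sense, optics
import cv2,numpy as np
np.set_printoptions(precision=4,suppress=True)
for n in("scene","top"):
    im=optics.get_image(n); cv2.imwrite(f"pics/{n}0.png",im[:,:,::-1])
    c=optics.camera_info(n); print(n,np.array(c["K"]),np.array(c["R"]),np.array(c["t"]))
s=sense();print(s)
E
```

```text
scene [[436.5849   0.     323.2213]
 [  0.     436.5849 207.137 ]
 [  0.       0.       1.    ]] [[ 0.5635 -0.826   0.0144]
 [-0.3251 -0.2378 -0.9153]
 [ 0.7595  0.5111 -0.4025]] [-0.4512  0.1744  0.5347]
top [[519.7364   0.     319.757 ]
 [  0.     519.7364 193.7176]
 [  0.       0.       1.    ]] [[ 0.0154 -0.9997 -0.0213]
 [-0.9952 -0.0133 -0.0973]
 [ 0.097   0.0227 -0.995 ]] [-0.1765  0.5584  0.8643]
{'time': 0.1, 'joints': array([ 1.113 ,  0.3427,  1.5249, -0.    ,  1.2754, -0.146 ]), 'joint_vel': array([-0.0006, -0.0014, -0.0018, -0.0008,  0.0009, -0.0007]), 'effort': array([  0.0032, -43.4444, -24.6492,  -0.    ,   0.0045,   0.    ]), 'tool_pos': array([0.1609, 0.4994, 0.2307]), 'orientation': array([ 0.1553,  0.9879, -0.0007, -0.0002]), 'ft_force': array([ 0.2571, -0.2207,  0.3791]), 'torque': array([-0.0444, -0.0221, -0.0106]), 'gripper_force': 0.0, 'grip_width': 0.9966057534614453}
```

View pics/scene0.png

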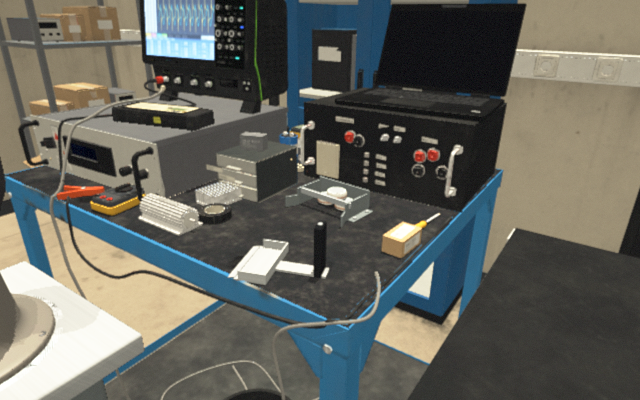

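View pics/top0.png

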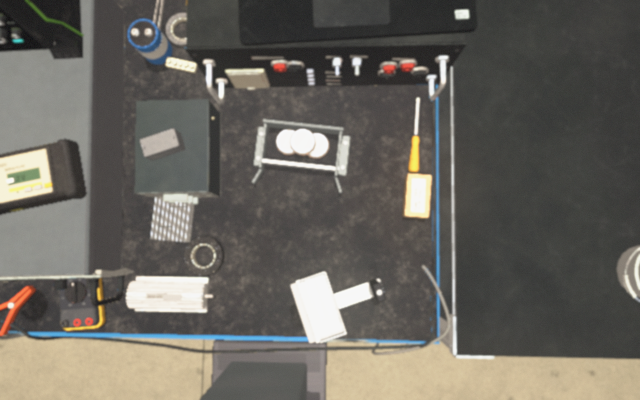

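The scene view shows the scoop pan at (265,262), its post at (320,250), and the bin with the pucks at (335,198). In the top view the pan is at (318,307), the post at (378,288), and the bin at (302,150) with its bar at about (300,167). I'll enlarge these areas to get pixel features.

```bash
python3 - <<'E'
import cv2,numpy as np
t=cv2.imread("pics/top0.png");s=cv2.imread("pics/scene0.png")
def crop(im,c,r,w,h,k): return cv2.resize(im[r:r+h,c:c+w],None,fx=k,fy=k,interpolation=cv2.INTER_CUBIC)
a=crop(t,245,112,114,86,3.5);b=crop(t,285,262,114,86,3.5)
c=crop(s,280,165,114,86,3.5);d=crop(s,225,210,114,86,3.5)
im=np.vstack([np.hstack([a,b]),np.hstack([c,d])]);print(im.shape)
cv2.imwrite("pics/crops.png",im)
E
```

```text
(602, 798, 3)
```

View pics/crops.png

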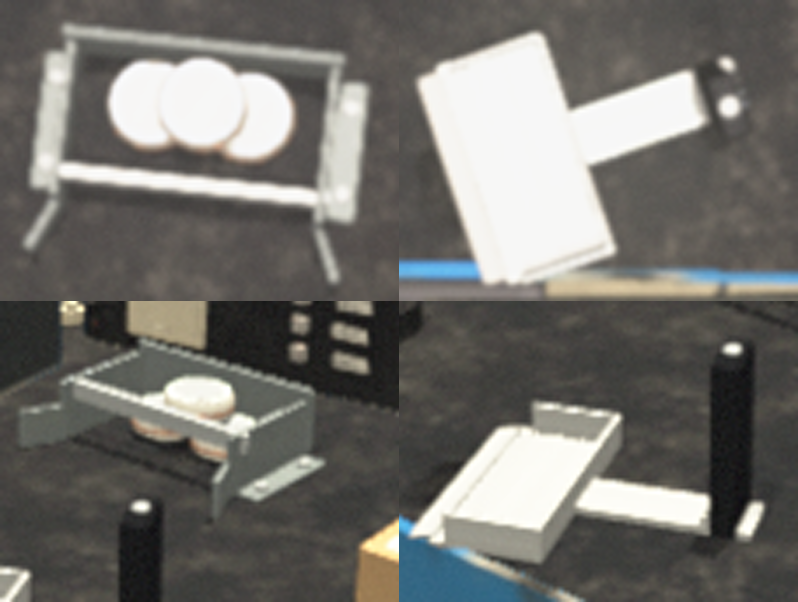

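The enlarged crops give these features, in crop pixels:
- **Bin, top view:** the bar runs (62,170)→(318,197) and the rail runs (66,32)→(343,60).
- **Scoop, top view:** the back rim corners are (543,33) and (617,252), and the screw candidates are (729,105) and (727,63).
- **Scene view:** the post screw is at (732,348).

Next I'll refine these with masks and cast rays.

```bash
cat > h.py <<'E'
import cv2,numpy as np
from bench import sense, optics
np.set_printoptions(precision=4,suppress=True)
def cam(n):
    c=optics.camera_info(n); return [np.array(c[k],float) for k in("K","R","t")]
def ray(n,p):
    K,R,t=cam(n); d=R.T@np.linalg.solve(K,[p[0],p[1],1]); return -R.T@t,d/np.linalg.norm(d)
def onz(n,p,z):
    o,d=ray(n,p); return o+d*(z-o[2])/d[2]
def tri(p,q):
    P=[np.c_[R,t] for _,R,t in(cam("top"),cam("scene"))]; P=[cam(n)[0]@M for n,M in zip(("top","scene"),P)]
    X=cv2.triangulatePoints(P[0],P[1],np.float64(p).reshape(2,1),np.float64(q).reshape(2,1)).ravel();X=X[:3]/X[3]
    e=[np.linalg.norm((M@np.r_[X,1])[:2]/(M@np.r_[X,1])[2]-v) for M,v in zip(P,(p,q))]
    return X,np.array(e)
def proj(n,X):
    K,R,t=cam(n); v=K@(R@X+t); return v[:2]/v[2]
E
python3 - <<'E'
from h import *
T=lambda a,b,oc,orr:((a+.5)/3.5-.5+oc,(b+.5)/3.5-.5+orr)
A=lambda a,b:T(a,b,245,112); B=lambda a,b:T(a-399,b,285,262)
C=lambda a,b:T(a,b-301,280,165); D=lambda a,b:T(a-399,b-301,225,210)
for p in((729,105),(727,63)): print("screw",*tri(B(*p),D(732,348)))
print("bar L,R tri",*tri(A(62,170),C(72,385)),*tri(A(318,197),C(245,433)))
print("discC",*tri(A(203,105),C(199,393)))
b0,b1=onz("top",A(62,170),.038),onz("top",A(318,197),.038)
r0,r1=onz("top",A(66,32),.045),onz("top",A(343,60),.045)
print("bar",b0,b1,np.linalg.norm(b1-b0),"rail",r0,r1,np.linalg.norm(r1-r0))
k0,k1=onz("top",B(543,33),.018),onz("top",B(617,252),.018)
f=[onz("top",B(*q),.0) for q in((418,80),(487,283))]
s=onz("top",B(729,105),.088)
print("back",k0,k1,np.linalg.norm(k1-k0),"lip",*f,"post",s)
for u,v in((b1,b0),(r1,r0),(k0,k1),(f[0],f[1])):
    d=v-u; print("perp yaw deg",np.degrees(np.arctan2(d[1],d[0]))-90)
t=cv2.imread("pics/top0.png"); g=t.min(2)
for name,(c,r,w,h),z,th in(("pan",(285,262,60,85),.018,170),("binwhite",(245,112,114,86),.038,190)):
    m=(g[r:r+h,c:c+w]>th).astype(np.uint8)
    for k in cv2.findContours(m,0,1)[0]:
        if cv2.contourArea(k)>60:
            bx=cv2.boxPoints(cv2.minAreaRect(k))+[c,r]; print(name,cv2.contourArea(k),bx.round(1).tolist()); print(np.array([onz("top",q,z)[:2] for q in bx]))
for n in("top","scene"): print(n,-cam(n)[1].T@cam(n)[2])
E
```

```text
screw [ 0.4027 -0.264   0.0894] [0.1837 0.264 ]
screw [ 0.4184 -0.2604  0.0824] [2.7785 3.9531]
bar L,R tri [ 0.6153 -0.0681  0.0338] [1.038  1.1531] [ 0.6047 -0.1956  0.037 ] [0.6425 0.7661]
discC [ 0.6492 -0.1378  0.034 ] [0.0916 0.1029]
bar [ 0.6157 -0.0701  0.038 ] [ 0.604  -0.1947  0.038 ] 0.12515167423408316 rail [ 0.6824 -0.0712  0.045 ] [ 0.67   -0.2059  0.045 ] 0.13525128650739576
back [ 0.4296 -0.1805  0.018 ] [ 0.3261 -0.2175  0.018 ] 0.10991910521601173 lip [ 0.4046 -0.1188  0.    ] [ 0.307  -0.1547  0.    ] post [ 0.4028 -0.2644  0.088 ]
perp yaw deg -5.37693344729783
perp yaw deg -5.265000992506373
perp yaw deg -250.3279575218702
perp yaw deg -249.80861796488713
pan 2618.0 [[288.8, 282.4], [336.2, 266.6], [358.5, 333.5], [311.1, 349.3]]
[[ 0.4095 -0.1179]
 [ 0.4374 -0.1981]
 [ 0.3267 -0.2369]
 [ 0.2992 -0.1578]]
binwhite 1028.0 [[274.4, 150.7], [277.9, 125.3], [329.2, 132.3], [325.7, 157.7]]
[[ 0.6324 -0.0902]
 [ 0.6765 -0.0952]
 [ 0.6651 -0.1831]
 [ 0.6212 -0.1778]]
binwhite 625.0 [[254.4, 163.8], [258.3, 127.4], [348.8, 137.1], [344.9, 173.5]]
[[ 0.6093 -0.0566]
 [ 0.6724 -0.0616]
 [ 0.6573 -0.2168]
 [ 0.5946 -0.2108]]
top [ 0.4746 -0.1886  0.9106]
scene [-0.0952 -0.6045  0.3813]
```

Both bin lines agree: bin yaw ≈ -5.35°, bar centre ≈ (0.610, -0.132). The scoop origin is ≈ (0.4025, -0.265) with yaw ≈ 110°, and its post top triangulates to z≈0.089. First I turn the tool y to 110° and raise it.

```bash
cat >> h.py <<'E'
def pose():
    s=sense(); x,y,z,w=s["orientation"]; 
    psi=np.arctan2(1-2*(x*x+z*z),2*(x*y-z*w))  # yaw of tool y
    return s["time"],s["tool_pos"],psi
def delta(wx,wy,wz,psi): 
    s,c=np.sin(psi),np.cos(psi); return np.array([-wx*s+wy*c,wx*c+wy*s,-wz])
E
python3 - <<'E'
from h import *
p=np.radians(110);pts=[(.161,.5),(.33,.2),(.42,-.05),(.4025,-.265)]
for a,b in zip(pts,pts[1:]): print(delta(b[0]-a[0],b[1]-a[1],0,p))
print(np.degrees(pose()[2]))
E
```

```text
[-0.0562 -0.3397  0.    ]
[ 0.0009 -0.2657  0.    ]
[ 0.09  -0.196  0.   ]
72.13424102094946
```

Call:
{"fn": "send_rows", "kwargs": {"deltas": [[0,0,-0.0175,-0.165,1],[0,0,-0.0175,-0.165,1],[0,0,-0.0175,-0.165,1],[0,0,-0.0175,-0.166,1]]}}

```text
time: 0.6
tool_pos: [0.1609, 0.4995, 0.3015]
orientation: [-0.176, 0.984, -0.0, -0.0]
ft_force: [0.5, 0.8, 0.5]
grip_width: 0.999
gripper_force: 0.0
```

Call:
{"fn": "send_rows", "kwargs": {"deltas": [[-0.007,-0.0425,0,0,1],[-0.007,-0.0425,0,0,1],[-0.007,-0.0425,0,0,1],[-0.007,-0.0425,0,0,1],[-0.007,-0.0425,0,0,1],[-0.007,-0.0425,0,0,1],[-0.007,-0.0425,0,0,1],[-0.007,-0.0425,0,0,1]]}}

```text
time: 1.6
tool_pos: [0.3303, 0.1981, 0.3011]
orientation: [-0.174, 0.985, 0.0, -0.0]
ft_force: [-0.6, 0.6, -0.2]
grip_width: 1.001
gripper_force: 0.0
```

Call:
{"fn": "send_rows", "kwargs": {"deltas": [[0,-0.038,0,0,1],[0,-0.038,0,0,1],[0,-0.038,0,0,1],[0,-0.038,0,0,1],[0,-0.038,0,0,1],[0,-0.038,0,0,1],[0,-0.038,0,0,1]]}}

```text
time: 2.48
tool_pos: [0.4211, -0.0518, 0.301]
orientation: [-0.174, 0.985, 0.0, -0.0]
ft_force: [0.7, 0.1, 0.1]
grip_width: 1.001
gripper_force: 0.0
```

Call:
{"fn": "send_rows", "kwargs": {"deltas": [[0.015,-0.033,0.02,0,1],[0.015,-0.033,0.02,0,1],[0.015,-0.033,0.02,0,1],[0.015,-0.033,0.02,0,1],[0.015,-0.033,0.02,0,1],[0.015,-0.031,0.02,0,1],[0,0,0,0,1]]}}

```text
time: 3.35
tool_pos: [0.4024, -0.2667, 0.1794]
orientation: [-0.172, 0.985, 0.001, -0.001]
ft_force: [-0.1, 0.3, 0.2]
grip_width: 0.997
gripper_force: 0.0
```

```bash
python3 - <<'E'
from h import *
t,p,psi=pose(); print(t,p,np.degrees(psi),sense()["joints"]); print(delta(.4025-p[0],-.2648-p[1],.03-p[2],psi))
im=optics.get_image("scene"); im2=optics.get_image("top")
cv2.imwrite("pics/pre.png",cv2.resize(np.hstack([im[130:330,200:400],im2[190:390,280:480]]),None,fx=2,fy=2)[:,:,::-1])
E
```

```text
3.35 [ 0.4024 -0.2667  0.1794] 109.84307776365922 [-0.7441  0.3187  1.7136 -0.0002  1.1129 -2.6612]
[-0.0008  0.0017  0.1494]
```

View pics/pre.png

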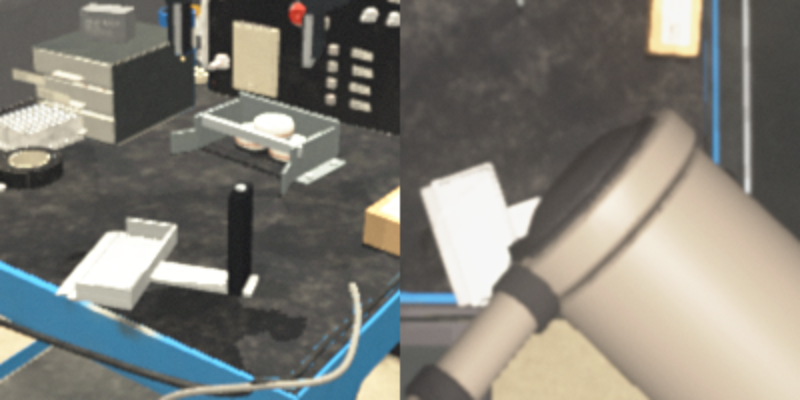

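The two views don't agree. The top crop shows the arm over the post, around (614,216) in the crop. The scene crop shows no gripper above the post at (240,190). That's inconsistent, so I'll retake both before descending.

```bash
python3 - <<'E'
from h import *
a=optics.get_image("scene"); b=optics.get_image("top"); t,p,psi=pose(); print(t,p,np.degrees(psi))
print(proj("scene",p),proj("top",p), np.abs(a[130:330,200:400].astype(int)-cv2.resize(cv2.imread("pics/pre.png")[:,:400],(200,200),interpolation=cv2.INTER_AREA)[:,:,::-1]).mean())
cv2.imwrite("pics/pre2.png",cv2.resize(np.hstack([a,b]),None,fx=.625,fy=.625,interpolation=cv2.INTER_AREA)[:,:,::-1])
E
```

```text
3.55 [ 0.4038 -0.2648  0.1817] 110.05258831371202
[321.6197 165.5558] [385.4742 297.0517] 2.860158333333333
```

View pics/pre2.png

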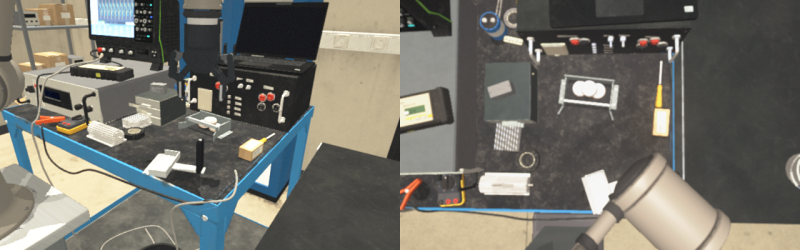

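In the retake the gripper does appear in the scene view, at about (200,55), with its fingertips around row 83. It was above my earlier crop. I'll measure where the fingertips are relative to the reported TCP.

```bash
python3 - <<'E'
from h import *
a=optics.get_image("scene"); t,p,psi=pose(); u=np.array([np.cos(psi),np.sin(psi),0])
im=np.ascontiguousarray(a[:,:,::-1])
im=cv2.resize(im[60:210,240:400],None,fx=4,fy=4,interpolation=cv2.INTER_CUBIC)
for q,c in((p,(0,0,255)),(p+.0425*u+[0,0,.013],(0,255,0)),(p-.0425*u+[0,0,.013],(0,255,0))):
    x=((proj("scene",q)-[240,60])*4).astype(int); cv2.circle(im,tuple(map(int,x)),5,c,1)
cv2.imwrite("pics/grip.png",im)
E
```

```text
(no output)
```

View pics/grip.png

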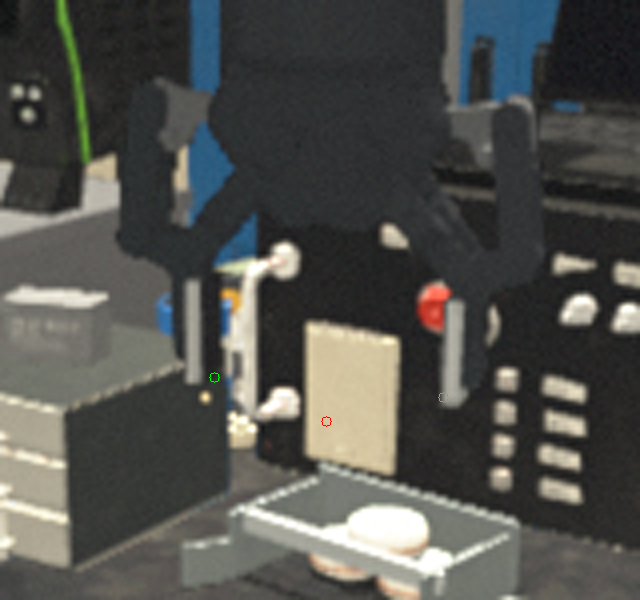

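The projected open-pad points (215,377) and (443,397) match the visible pad ends, so calibration and TCP agree. Now I descend over the post and grip.

Call:
{"fn": "send_rows", "kwargs": {"deltas": [[0,0.001,0.019,0,1],[0,0,0.019,0,1],[0,0,0.019,0,1],[0,0,0.019,0,1],[0,0,0.019,0,1],[0,0,0.019,0,1],[0,0,0.019,0,1],[0,0,0.019,0,1]]}}

```text
time: 4.6
tool_pos: [0.4039, -0.2641, 0.0294]
orientation: [-0.174, 0.985, -0.001, 0.001]
ft_force: [0.5, -0.3, 1.3]
grip_width: 1.0
gripper_force: 0.0
```

Call:
{"fn": "send_rows", "kwargs": {"deltas": [[0,0,0,0,1],[0,0,0,0,0.4],[0,0,0,0,0.1],[0,0,0,0,-0.2],[0,0,0,0,-0.5],[0,0,0,0,-1],[0,0,0,0,-1],[0,0,0,0,-1]], "force": 80}}

```text
time: 5.6
tool_pos: [0.4033, -0.2647, 0.0296]
orientation: [-0.174, 0.985, -0.0, 0.0]
ft_force: [-0.6, 1.2, 5.3]
grip_width: 0.157
gripper_force: 78.0
```

The grip is firm (width 13 mm). I'll lift 80 mm, turn 115.4°, and check.

Call:
{"fn": "send_rows", "kwargs": {"deltas": [[0,0,-0.005,0,-1],[0,0,-0.01,0,-1],[0,0,-0.015,0,-1],[0,0,-0.015,0,-1],[0,0,-0.015,0,-1],[0,0,-0.015,0,-1],[0,0,-0.005,0,-1],[0,0,0,0,-1]]}}

```text
time: 6.6
tool_pos: [0.4032, -0.2646, 0.1095]
orientation: [-0.174, 0.985, -0.0, 0.0]
ft_force: [-0.0, 0.2, -1.8]
grip_width: 0.156
gripper_force: 78.0
```

Call:
{"fn": "send_rows", "kwargs": {"deltas": [[0,0,0,0.14,-1],[0,0,0,0.146,-1],[0,0,0,0.146,-1],[0,0,0,0.146,-1],[0,0,0,0.146,-1],[0,0,0,0.146,-1],[0,0,0,0.146,-1]]}}

```text
time: 7.48
tool_pos: [0.4027, -0.2642, 0.1085]
orientation: [0.329, 0.944, 0.0, -0.001]
ft_force: [-0.6, 0.4, -2.4]
grip_width: 0.15
gripper_force: 77.9
```

Call:
{"fn": "send_rows", "kwargs": {"deltas": [[0,0,0,0.146,-1],[0,0,0,0.146,-1],[0,0,0,0.146,-1],[0,0,0,0.146,-1],[0,0,0,0.146,-1],[0,0,0,0.146,-1],[0,0,0,0.121,-1],[0,0,0,0,-1]]}}

```text
time: 8.48
tool_pos: [0.4027, -0.2642, 0.1086]
orientation: [0.739, 0.674, -0.0, -0.001]
ft_force: [0.5, -0.0, -2.8]
grip_width: 0.156
gripper_force: 77.9
```

```bash
python3 - <<'E'
from h import *
t,p,psi=pose(); print(t,p,np.degrees(psi),sense()["joints"],sense()["grip_width"])
print(delta(.3958-p[0],-.1124-p[1],0,psi))
a=optics.get_image("scene");b=optics.get_image("top")
cv2.imwrite("pics/lift.png",np.vstack([cv2.resize(a[100:300,200:460],None,fx=2,fy=2)[:290],cv2.resize(b[100:300,220:480],None,fx=2,fy=2)[:300]])[:,:,::-1])
E
```

```text
8.475 [ 0.4027 -0.2642  0.1086] -5.263349135553013 [-0.7399  0.408   1.8082  0.0001  0.9271 -0.6481] 0.15635590410669373
[ 0.1505 -0.0208  0.    ]
```

View pics/lift.png

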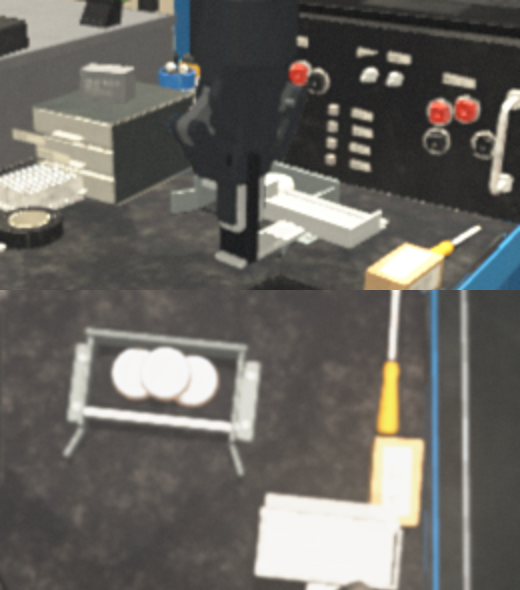

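The scoop hangs level and its lip is nearly parallel to the bar: lip (262,495)→(402,515), bar (85,410)→(235,428). I'll carry it over in front of the bin and lower it.

Call:
{"fn": "send_rows", "kwargs": {"deltas": [[0.015,-0.002,0,0,-1],[0.03,-0.0045,0,0,-1],[0.035,-0.005,0,0,-1],[0.035,-0.005,0,0,-1],[0.025,-0.003,0,0,-1],[0.0105,-0.0015,0,0,-1],[0,0,0,0,-1]]}}

```text
time: 9.45
tool_pos: [0.3962, -0.1122, 0.1094]
orientation: [0.739, 0.674, 0.0, 0.0]
ft_force: [0.0, 0.5, -1.3]
grip_width: 0.152
gripper_force: 77.9
```

Call:
{"fn": "send_rows", "kwargs": {"deltas": [[0,0,0.015,0,-1],[0,0,0.02,0,-1],[0,0,0.02,0,-1],[0,0,0.01,0,-1],[0,0,0.006,0,-1],[0,0,0.004,0,-1],[0,0,0,0,-1],[0,0,0,0,-1]]}}

```text
time: 10.45
tool_pos: [0.3965, -0.1129, 0.0346]
orientation: [0.739, 0.674, 0.0, 0.0]
ft_force: [0.3, -0.2, -2.4]
grip_width: 0.154
gripper_force: 77.9
```

```bash
python3 - <<'E'
from h import *
s=sense();t,p,psi=pose(); print(t,p,np.degrees(psi),s["ft_force"],s["torque"])
b=optics.get_image("top")
c,r,w,h=220,110,180,200; im=cv2.resize(b[r:r+h,c:c+w],None,fx=3,fy=3,interpolation=cv2.INTER_CUBIC); cv2.imwrite("pics/front.png",im[:,:,::-1])
E
```

```text
10.45 [ 0.3965 -0.1129  0.0346] -5.322310820369494 [ 0.2918 -0.1525 -2.3783] [0.068  0.0551 0.0004]
```

View pics/front.png

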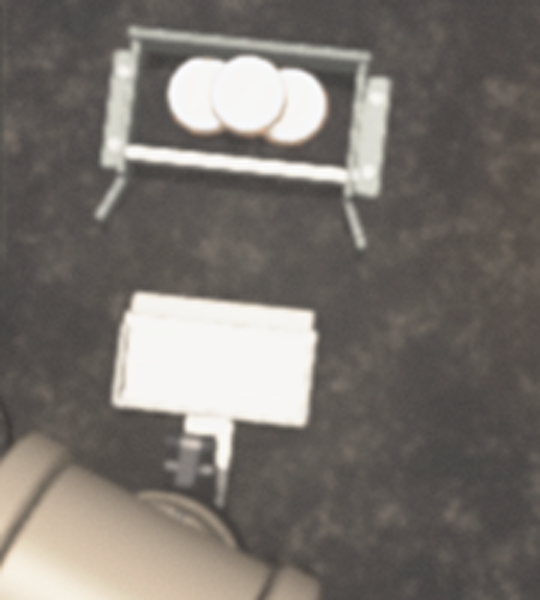

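The pan sits in front of the bin: lip corners at (136,293) and (314,312), back corners at (112,405) and (306,427), bar at (125,152)→(348,176). I'll compute the alignment from these.

```bash
python3 - <<'E'
from h import *
F=lambda a,b:((a+.5)/3-.5+220,(b+.5)/3-.5+110)
b0,b1=onz("top",F(125,152),.038),onz("top",F(348,176),.038)
l0,l1=onz("top",F(136,293),.005),onz("top",F(314,312),.005)
k0,k1=onz("top",F(112,405),.023),onz("top",F(306,427),.023)
yaw=lambda a,b:np.degrees(np.arctan2((a-b)[1],(a-b)[0]))-90
print("bar",b0,b1,yaw(b0,b1));print("lip",l0,l1,yaw(l0,l1),"back",k0,k1,yaw(k0,k1))
th=np.radians(-5.35);ex=np.array([np.cos(th),np.sin(th)]);ey=np.array([-ex[1],ex[0]])
o=(b0+b1)[:2]/2
for n,m in(("lip",(l0+l1)/2),("back",(k0+k1)/2),("tcp",pose()[1])): print(n,"in bin",(m[:2]-o)@ex,(m[:2]-o)@ey)
for n,q in (("wallL",(120,165)),("wallLin",(137,40)),("wallR",(350,185)),("wallRin",(362,65))): m=onz("top",F(*q),.039);print(n,(m[:2]-o)@ex,(m[:2]-o)@ey)
E
```

```text
bar [ 0.6155 -0.0683  0.038 ] [ 0.6033 -0.195   0.038 ] -5.498827561531982
lip [ 0.5377 -0.0724  0.005 ] [ 0.5281 -0.1765  0.005 ] -5.285873391029284 back [ 0.4725 -0.0627  0.023 ] [ 0.4618 -0.1731  0.023 ] -5.527880341937404
lip in bin -0.07682794484901431 5.5759175555511635e-05
back in bin -0.14287939714714729 0.0004255315514166066
tcp in bin -0.21368398241641381 -0.0011162246708855523
wallL -0.007672323904523374 0.06539073890720645
wallLin 0.06490951524485351 0.06435245439848476
wallR -0.00528791734735439 -0.06527779596513981
wallRin 0.06382098682757624 -0.0647956383561384
```

The scoop is centred to within 0.5 mm, yaw matches to about 0.1°, and there are ~155 mm to travel. Next is touching down on the bench.

Call:
{"fn": "send_rows", "kwargs": {"deltas": [[0,0,0.002,0,-1],[0,0,0.0015,0,-1],[0,0,0.001,0,-1],[0,0,0.0005,0,-1],[0,0,0,0,-1]]}}

```text
time: 11.12
tool_pos: [0.3962, -0.1127, 0.0296]
orientation: [0.739, 0.674, 0.0, 0.0]
ft_force: [-2.8, 1.1, 3.8]
grip_width: 0.152
gripper_force: 79.1
```

Call:
{"fn": "send_rows", "kwargs": {"deltas": [[0,0,0.0003,0,-1],[0,0,0.0003,0,-1],[0,0,0,0,-1]]}}

```text
time: 11.5
tool_pos: [0.3962, -0.1127, 0.0295]
orientation: [0.739, 0.674, 0.0, 0.0]
ft_force: [-3.9, 2.6, 14.6]
grip_width: 0.151
gripper_force: 80.6
```

Call:
{"fn": "send_rows", "kwargs": {"deltas": [[0,0.005,0,0,-1],[0,0.01,0,0,-1],[0,0.01,0,0,-1],[0,0.01,0,0,-1],[0,0.01,0,0,-1],[0,0.01,0,0,-1],[0,0.01,0,0,-1],[0,0.01,0,0,-1]]}}

```text
time: 12.5
tool_pos: [0.47, -0.1197, 0.0295]
orientation: [0.739, 0.674, -0.001, -0.001]
ft_force: [-7.8, 0.2, 14.1]
grip_width: 0.152
gripper_force: 80.4
```

```bash
python3 -c "
from h import *
s=sense();t,p,psi=pose();print(t,p,np.degrees(psi),s['ft_force'],s['torque'])
th=np.radians(-5.4);ex=np.array([np.cos(th),np.sin(th)]);ey=np.array([-ex[1],ex[0]]);d=p[:2]-[.6094,-.1317];print(d@ex,d@ey)"
```

```text
12.5 [ 0.47   -0.1197  0.0295] -5.312577463317265 [-7.821   0.1742 14.1131] [-0.2479  1.1847 -0.0906]
-0.1398731668237243 -0.0011553629111982723
```

Call:
{"fn": "send_rows", "kwargs": {"deltas": [[0,0.005,0,0,-1],[0,0.005,0,0,-1],[0,0.005,0,0,-1],[0,0.005,0,0,-1],[0,0.005,0,0,-1],[0,0.005,0,0,-1],[0,0.005,0,0,-1],[0,0.005,0,0,-1]]}}

```text
time: 13.5
tool_pos: [0.5093, -0.1233, 0.0295]
orientation: [0.739, 0.674, -0.001, -0.001]
ft_force: [-9.8, 0.3, 14.2]
grip_width: 0.157
gripper_force: 80.4
```

Call:
{"fn": "send_rows", "kwargs": {"deltas": [[0,0.005,0,0,-1],[0,0.005,0,0,-1],[0,0.005,0,0,-1],[0,0.005,0,0,-1],[0,0.005,0,0,-1],[0,0.005,0,0,-1],[0,0.004,0,0,-1],[0,0,0,0,-1]]}}

```text
time: 14.5
tool_pos: [0.5441, -0.1267, 0.0296]
orientation: [0.739, 0.674, -0.0, -0.0]
ft_force: [-5.3, 0.6, 9.9]
grip_width: 0.152
gripper_force: 79.8
```

```bash
python3 - <<'E'
from h import *
s=sense();t,p,psi=pose();print(t,p,np.degrees(psi),s['ft_force'],s['torque'])
th=np.radians(-5.4);ex=np.array([np.cos(th),np.sin(th)]);ey=np.array([-ex[1],ex[0]]);d=p[:2]-[.6094,-.1317];print(d@ex,d@ey)
a=optics.get_image("scene");b=optics.get_image("top")
cv2.imwrite("pics/under.png",np.hstack([cv2.resize(a[160:235,275:375],(400,300),interpolation=cv2.INTER_CUBIC),cv2.resize(b[112:187,250:350],(400,300),interpolation=cv2.INTER_CUBIC)])[:,:,::-1])
E
```

```text
14.5 [ 0.5441 -0.1267  0.0296] -5.315931732591569 [-5.3486  0.5906  9.9055] [-0.1663  0.9212 -0.05  ]
-0.06543709398460221 -0.0011789961996832754
```

View pics/under.png

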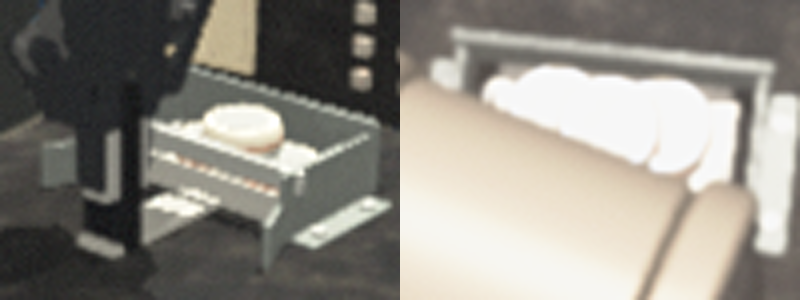

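The scoop is under the heap with the upper puck riding on top (scene crop (243,130)). It is at x=-65 mm, so 6.5 mm remain.

Call:
{"fn": "send_rows", "kwargs": {"deltas": [[0,0.002,0,0,-1],[0,0.002,0,0,-1],[0,0.002,0,0,-1],[0,0.001,0,0,-1],[0,0,0,0,-1],[0,0,0,0,-1]]}}

```text
time: 15.35
tool_pos: [0.5505, -0.1273, 0.0296]
orientation: [0.739, 0.674, -0.001, -0.001]
ft_force: [-8.1, 0.9, 11.2]
grip_width: 0.152
gripper_force: 80.0
```

```bash
python3 - <<'E'
from h import *
s=sense();t,p,psi=pose();print(t,p,np.degrees(psi),s['ft_force'],s['torque'])
th=np.radians(-5.4);ex=np.array([np.cos(th),np.sin(th)]);ey=np.array([-ex[1],ex[0]]);d=p[:2]-[.6094,-.1317];print(d@ex,d@ey)
a=optics.get_image("scene");b=optics.get_image("top")
cv2.imwrite("pics/under2.png",np.hstack([cv2.resize(a[170:230,305:385],(400,300),interpolation=cv2.INTER_CUBIC),cv2.resize((b[115:175,260:340]*.6).astype(np.uint8),(400,300),interpolation=cv2.INTER_CUBIC)])[:,:,::-1])
E
```

```text
15.35 [ 0.5505 -0.1273  0.0296] -5.315257000875233 [-8.0572  0.8673 11.1997] [-0.2556  1.1334 -0.0977]
-0.05902929909205434 -0.0011653140748259742
```

View pics/under2.png

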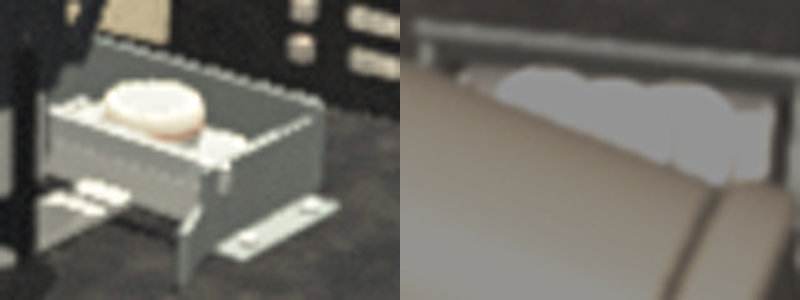

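The upper puck sits on top at (155,108), and x is -59 mm with the drag force at plain-friction level, so the scoop is fully under. I'll push 1 mm more for margin, then draw back slowly.

Call:
{"fn": "send_rows", "kwargs": {"deltas": [[0,0.001,0,0,-1],[0,0,0,0,-1],[0,0,0,0,-1],[0,-0.001,0,0,-1],[0,-0.002,0,0,-1],[0,-0.003,0,0,-1],[0,-0.003,0,0,-1],[0,-0.003,0,0,-1]]}}

```text
time: 16.45
tool_pos: [0.5422, -0.1268, 0.0296]
orientation: [0.739, 0.673, 0.001, 0.002]
ft_force: [5.2, -0.3, 5.1]
grip_width: 0.157
gripper_force: 78.9
```

Call:
{"fn": "send_rows", "kwargs": {"deltas": [[0,-0.003,0,0,-1],[0,-0.003,0,0,-1],[0,-0.003,0,0,-1],[0,-0.003,0,0,-1],[0,-0.003,0,0,-1],[0,-0.003,0,0,-1],[0,-0.003,0,0,-1],[0,-0.003,0,0,-1]]}}

```text
time: 17.45
tool_pos: [0.5184, -0.1246, 0.0296]
orientation: [0.739, 0.673, 0.001, 0.002]
ft_force: [4.6, -0.3, 5.9]
grip_width: 0.154
gripper_force: 79.0
```

Call:
{"fn": "send_rows", "kwargs": {"deltas": [[0,-0.003,0,0,-1],[0,-0.003,0,0,-1],[0,-0.003,0,0,-1],[0,-0.003,0,0,-1],[0,-0.003,0,0,-1],[0,-0.003,0,0,-1],[0,-0.003,0,0,-1],[0,-0.003,0,0,-1]]}}

```text
time: 18.45
tool_pos: [0.4945, -0.1224, 0.0296]
orientation: [0.739, 0.673, 0.001, 0.002]
ft_force: [4.2, -0.3, 6.2]
grip_width: 0.152
gripper_force: 79.3
```

Call:
{"fn": "send_rows", "kwargs": {"deltas": [[0,-0.003,0,0,-1],[0,-0.003,0,0,-1],[0,-0.003,0,0,-1],[0,-0.003,0,0,-1],[0,-0.003,0,0,-1],[0,-0.003,0,0,-1],[0,-0.003,0,0,-1],[0,-0.003,0,0,-1]]}}

```text
time: 19.45
tool_pos: [0.4707, -0.1203, 0.0296]
orientation: [0.739, 0.673, 0.001, 0.002]
ft_force: [4.7, -0.4, 6.9]
grip_width: 0.154
gripper_force: 79.3
```

```bash
cat > look.py <<'E'
from h import *
s=sense();t,p,psi=pose();print(t,p,np.degrees(psi),s['ft_force'])
th=np.radians(-5.4);ex=np.array([np.cos(th),np.sin(th)]);ey=np.array([-ex[1],ex[0]]);d=p[:2]-[.6094,-.1317];print(d@ex*1e3,d@ey*1e3)
b=optics.get_image("top")
def rect(z,x0,x1,y0=-.075,y1=.075,k=2000):  # metric top view of the bin frame at height z
    q=[np.array([.6094,-.1317])+ex*x+ey*y for x,y in((x1,y1),(x1,y0),(x0,y0),(x0,y1))]
    px=np.float32([proj("top",np.r_[v,z]) for v in q]); W,H=int((y1-y0)*k),int((x1-x0)*k)
    return cv2.warpPerspective(b,cv2.getPerspectiveTransform(px,np.float32([[0,0],[W,0],[W,H],[0,H]])),(W,H),flags=cv2.INTER_LINEAR)
def ascii(z,x0,x1,step=.004):
    m=rect(z,x0,x1); g=m.min(2); n=int(step*2000); g=cv2.resize(g,(g.shape[1]//n,g.shape[0]//n),interpolation=cv2.INTER_AREA)
    for i,r in enumerate(g): print("%5d "%((x1-step*(i+.5))*1e3),"".join(" .:-=+*#%@"[min(9,int(v)*10//256)] for v in r))
E
python3 - <<'E'
from look import *
ascii(.02,-.16,.08)
E
```

```text
19.45 [ 0.4707 -0.1203  0.0296] -5.330615139241315 [ 4.7148 -0.3921  6.8999]
-139.12449156925072 -1.6591708802917853
   78  =======-===-======-------=-----------
   74  +**********************************=-
   70  =++==+++==++++++++++++++++++++++++*=-
   66  -*+------------------------------=*=-
   62  **+--:-----------=+++=-----------=*++
   58  %#+-:::::::::::-*%@@@%*-:::::::::-#*%
   54  %%+-::--::--:--*@@@@@@@#--:::::::-*#%
   50  @%+-----------+@@@@@@@@@+---------*#@
   46  %#+-----------#@@@@@@@@@#--------=#%%
   42  %#+-----------%@@@@@@@@@%=-------=#%%
   38  %%+----------=%@@@@@@@@@%=-------=#%%
   34  %#+-----------#@@@@@@@@@%=-------=*%%
   30  %#+-----------+@@@@@@@@@*--------=#%%
   26  %#+-----------=#@@@@@@@#=--------=#%%
   22  %#+------------=#@@@@@#=---------=#%%
   18  %#+--------------+*#*+=----------=*%%
   13  %#=------------------------------=#%%
    9  %%+-----------------=------------=#%%
    6  @%#################%###%###%###%##%%@
    2  %#%@%%@@%@@@@@@@@@@@@@@@@@@@@@@@@@%%%
   -2  %#++=+++++++++++++*++**++******++*##%
   -6  **=-:-=++++++++++++++++++++++++
[... 1016 characters left out ...]
****+++++++==------------
 -102  #####**************++++++===--===----
 -106  ########**************++++++==+++===-
 -110  ###########**************+++==+++++=-
 -114  ##############*************+=+*++++=-
 -118  %%###############**********==+****+=-
 -122  %%%%################******+=+*****+--
 -126  %%%%%%%%##############****+=+*****+--
 -130  @%%%%%%%%%%##############*+=******=--
 -134  @@@@%%%%%%%%%############*=+*#****=::
 -138  %@@@@@@@%%%%%%%%#########+=*####*+-::
 -142  %%%%@@@@@@@%%%%%%%%######++*####*+-::
 -146  %%%%%%%@@@@@@@%%%%%%%%##*=+#####*=-::
 -150  %%%%%%%%%@@@@@@@@%%%%%%#*=*#####+--::
 -154  ##%%%%%%%%%%@@@@@@@@%%%#++#%%###+--::
 -158  #####%%%%%%%%%%@@@@@@@%#=*%%%%#*=--::
```

The third puck stays in the bin at about x=40 mm, y≈0, and two circular outlines show in the pan. I'll draw the rest of the way out, relieve the pressure, release and retreat.

Call:
{"fn": "send_rows", "kwargs": {"deltas": [[0,-0.005,0,0,-1],[0,-0.008,0,0,-1],[0,-0.008,0,0,-1],[0,-0.008,0,0,-1],[0,-0.008,0,0,-1],[0,-0.008,0,0,-1],[0,-0.008,0,0,-1],[0,-0.008,0,0,-1]]}}

```text
time: 20.5
tool_pos: [0.4101, -0.1148, 0.0296]
orientation: [0.739, 0.673, 0.001, 0.002]
ft_force: [5.2, -0.6, 7.3]
grip_width: 0.154
gripper_force: 79.3
```

Call:
{"fn": "send_rows", "kwargs": {"deltas": [[0,-0.008,0,0,-1],[0,-0.006,0,0,-1],[0,-0.003,0,0,-1],[0,0,0,0,-1],[0,0,-0.0003,0,-1],[0,0,0,0,-1]], "force": 40}}

```text
time: 21.25
tool_pos: [0.3925, -0.113, 0.0296]
orientation: [0.739, 0.673, 0.001, 0.002]
ft_force: [3.5, -1.3, 6.5]
grip_width: 0.153
gripper_force: 79.3
```

Call:
{"fn": "send_rows", "kwargs": {"deltas": [[0,0,0,0,-1],[0,0,0,0,-0.6],[0,0,0,0,-0.5],[0,0,0,0,-0.3],[0,0,0,0,0],[0,0,0,0,0.2],[0,0,0,0,0.2]], "force": 20}}

```text
time: 22.12
tool_pos: [0.3912, -0.1123, 0.0289]
orientation: [0.739, 0.673, 0.0, -0.0]
ft_force: [-0.5, -0.1, 0.6]
grip_width: 0.6
gripper_force: 0.0
```

Released. I'll go straight up, retreat sideways (-y) for an unobstructed view, then check.

Call:
{"fn": "send_rows", "kwargs": {"deltas": [[0,0,-0.01,0,0.2],[0,0,-0.02,0,0.2],[0,0,-0.03,0,0.2],[0,0,-0.03,0,0.2],[0,0,-0.03,0,0.2],[0,0,-0.03,0,0.2],[0,0,-0.03,0,0.2]]}}

```text
time: 23.0
tool_pos: [0.391, -0.1122, 0.2107]
orientation: [0.739, 0.673, 0.0, 0.0]
ft_force: [0.3, 0.5, -0.2]
grip_width: 0.602
gripper_force: 0.0
```

Call:
{"fn": "send_rows", "kwargs": {"deltas": [[-0.03,0,0,0,0.2],[-0.04,0,0,0,0.2],[-0.04,0,0,0,0.2],[-0.04,0,0,0,0.2],[-0.04,0,0,0,0.2],[-0.03,0,0,0,0.2],[0,0,0,0,0.2]]}}

```text
time: 23.88
tool_pos: [0.3703, -0.3329, 0.2093]
orientation: [0.74, 0.673, -0.0, 0.0]
ft_force: [-0.1, 0.2, 0.1]
grip_width: 0.601
gripper_force: 0.0
```

```bash
python3 - <<'E'
from look import *
ascii(.02,-.24,.05)
m=rect(.0205,-.16,-.07); g=m.astype(int); print("colour b-r spread rows (copper)")
# discs: contrast-stretched edges + Hough for 44 mm circles in metric view (2 px/mm)
e=cv2.normalize(np.clip(m.min(2),150,255),None,0,255,cv2.NORM_MINMAX)
c=cv2.HoughCircles(e,cv2.HOUGH_GRADIENT,1,60,param1=60,param2=10,minRadius=38,maxRadius=48)
if c is not None:
    for x,y,r in c[0][:5]: print("bin x %.1f y %.1f r %.1f mm"%((-.07-y/2000)*1e3,(.075-x/2000)*1e3,r/2))
n=8; g=cv2.resize(e,(e.shape[1]//n,e.shape[0]//n),interpolation=cv2.INTER_AREA)
for i,r in enumerate(g): print("%5d "%(-70-4*(i+.5)),"".join(" .:-=+*#%@"[min(9,int(max(0,v-100))*10//156)] for v in r))
E
```

```text
23.875 [ 0.3703 -0.3329  0.2093] -5.471802695331991 [-0.1341  0.1671  0.1043]
-219.09131839022004 -222.78273916903225
   48  @%+-----------*@@@@@@@@@*---------*#@
   44  %#+-----------#@@@@@@@@@%--------=#%%
   40  %%+-----------%@@@@@@@@@%=-------=#%%
   36  %#+-----------%@@@@@@@@@%=--------#%%
   32  %#+-----------*@@@@@@@@@#--------=*%%
   28  %#=-----------=%@@@@@@@%+--------=#%%
   24  %#+------------+%@@@@@%+---------=#%%
   20  %#+-------------+#%%%#+-----------#%%
   16  %#=---------------====-----------=*%%
   12  %#+------------------------------=##%
    8  @%**++++++++++++++++++++++++++++++#%@
    4  %%@@@@@@@@@@@@@@@@@@@@@@@@@@@@@@@@%%@
    0  %#################%##%%##%%##%%##%#%%
   -3  ##+------------------------------=##%
   -8  =+=-:::::::::::::::::::::::::::::-+==
  -11  -+=-------------------------------+--
  -16  -*+-------------------------------++-
  -20  +*=-------------------------------=*=
  -23  *+---------------------------------*+
  -27  *=---------------------------------+*
  -32  +-----------------------------------*
  -36  =-----------------------------
[... 2707 characters left out ...]
@@@
 -104  @@@@@+%@@@@@@@@@@%@@@@@@@@@@@@@#@@@@@
 -108  @@@@@*@@@@@@@@@@@%@@@@@@@@@@@%@#@@@@@
 -112  @@@@@*@@@@@@@@@@@@%@@@@@@@@@@%@#@@@@@
 -116  @@@@@+%@@@@@@@@@@@#@@@@@@@@@@%@*@@@@@
 -120  @@@@@*%@@@@@@@@@@%%@@@@@@@@@@#@*@@@@@
 -124  @@@@@+@@@@@@@@@@@*%@@@@@@@@@%*@*@@@@@
 -128  @@@@@+%@@@@@@@@@%*@@@@@@@@@@+*@#@@@@@
 -132  @@@@@+%@@@@@@@@%*%@@@%@@@@%+*@@#@@@@@
 -136  @@@@@+#@@@@%###%@@@@@%**+++#@@@#@@@@@
 -140  @@@@@+%@@@@@@@@@@@@@@@@%##@@@@@#@@@@@
 -144  @@@@@.-+*++**+*#%%%%%#+========.@@@@@
 -148  @@@@@@@@@@@@@@@.@@%%@#@@@@@@@@@@@@@@@
 -152  @@@@@@@@@@@@@@@.@@@@@%@@@@@@@@@@@@@@@
 -156  @@@@@@@@@@@@@@@.@@@@@#@@@@@@@@@@@@@@@<stdin>:10: RuntimeWarning: overflow encountered in scalar subtract
```

Top view: two pucks in the pan at (-116, +24) and (-117, -24) mm, and the third in the bin at about x=38 mm. I'll check level from the second view: rectified at z=20.5 mm, the circles should land in the same places.

```bash
python3 - <<'E'
from look import *
for cname in("scene","top"):
    b=optics.get_image(cname)
    def R(z,x0,x1,y0,y1,k=2000):
        q=[np.array([.6094,-.1317])+ex*x+ey*y for x,y in((x1,y1),(x1,y0),(x0,y0),(x0,y1))]
        px=np.float32([proj(cname,np.r_[v,z]) for v in q]); W,H=int((y1-y0)*k),int((x1-x0)*k)
        return cv2.warpPerspective(b,cv2.getPerspectiveTransform(px,np.float32([[0,0],[W,0],[W,H],[0,H]])),(W,H),flags=cv2.INTER_CUBIC)
    m=R(.0205,-.16,-.07,-.075,.075)
    v=m.min(2); lo,hi=np.percentile(v,[40,99]); e=np.uint8(np.clip((v-lo)/(hi-lo)*255,0,255))
    c=cv2.HoughCircles(cv2.GaussianBlur(e,(5,5),0),cv2.HOUGH_GRADIENT,1,60,param1=50,param2=8,minRadius=39,maxRadius=48)
    print(cname,lo,hi)
    if c is not None:
        for x,y,r in c[0][:4]: print("bin x %.1f y %.1f r %.1f mm"%((-.07-y/2000)*1e3,(.075-x/2000)*1e3,r/2))
    if cname=="scene":
        g=cv2.resize(e,(50,30),interpolation=cv2.INTER_AREA)
        for i,r in enumerate(g): print("%5d "%(-70-3*(i+.5)),"".join(" .:-=+*#%@"[min(9,int(u)*10//256)] for u in r))
E
```

```text
23.925 [ 0.3704 -0.3315  0.2092] -5.4174364893017755 [ 0.1533 -0.052  -0.7918]
-219.13252091917448 -221.444704930093
scene 96.0 255.0
bin x -118.8 y -22.7 r 23.1 mm
bin x -118.2 y 21.8 r 21.5 mm
bin x -129.2 y -60.7 r 21.5 mm
bin x -138.2 y 59.3 r 21.4 mm
  -71                                                    
  -74                                                    
  -77                                                    
  -80                                                    
  -83                                                    
  -86                                                    
  -89                                                    
  -92                                                    
  -95               :=++*=:         .=*=+-.              
  -98              :*@@@@@@+.     :-+%@@@@#-             
 -101             -*@@@@@@@@%-   .=#@@@@@@@@+            
 -104         :: :#@@@@@@@@@@@=  -*@@@@@@@@@@*    -.     
 -107         =*+=%@@@@@@@@@@@@=-*@@@@@@@@@@@@#.::**:..  
 -110         -%%%%@@@@@@@@@@@@%#@@@@@@@@@@@@@@##%##=*#*-
 -113         -#%@@@@@@@@@@@@@@@
[... 331 characters left out ...]
##==%@@@@@@@@@@@@%%#@@@@@@@@@@@%%##%#=----
 -134        .#%*=-=%@@@@@@@@@@%%#**@@@@@@@@@%%##*%%=----
 -137         +@%=--=#@@@@@@@@%%#*+-*@@@@@%@%%##*+##=----
 -140         =@#=---=*%%@@%%%%##+-:-*%##%#####**+*#=----
 -143         -%%=--==-+#%%%%%##*=--==+***##***+=-**=----
 -146         -%@#***#*##%%%@%%%%*+*#***###%####+=*#=----
 -149          *@@@@%@@@@@@%@@@@@@#%@@%%%%%@%%%@%##*=----
 -152          .=####*###########%#**#****+***+***+*=----
 -155            :===============+==-=-=-=---=-----------
 -158             :-=================--------------------
top 112.0 248.0
bin x -116.8 y -22.7 r 23.7 mm
bin x -115.8 y 23.8 r 23.1 mm
bin x -153.8 y 6.8 r 21.4 mm
bin x -134.8 y 72.8 r 23.1 mm
```

Both views place two round 44 mm tops at the same spots on the z=20.5 mm plane, within the 2 mm calibration error, so the pucks lie level in the pan. I'm handing in.

```bash
python3 -c "
from bench import finish_job
print(finish_job())"
```

```text
the job is handed in; nothing more can be done
None
```

The job is handed in at about 24 s of the 48 s: the camera check just before showed the scoop flat on the bench clear in front of the bin with two pucks level in its pan, and the third, struck off by the bar, still inside the bin.

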